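Put the finishing kit back into its fitted trays

TASK

Clear up the leather bench: put the skiving knife, the horsehair brush, the large tin and the small tin each into the wooden tray whose pocket is cut for it, right down on the pocket's floor, lying flat, with tins lid up, brush bristles down and the knife's blade in the wide end. Set each one down, do not drop it, and leave the thread spool and the amber jar standing where they are.

Things in the scene. Friction and masses are not known exactly. Their poses are not given: they have to be found in the camera images.
- knife: Skiving knife lying flat: dark wood handle 66 long x 24 wide, 24 mm high, and at its +x end a steel blade 3 mm thick, level with the underside, 56 mm wide. Origin: centre of the handle's underside; +x to the blade, its edge at x = 79 mm, rear end at -33. Balances 14 mm ahead of the origin. To clear the tray's rim, grip the handle 9 mm or more above its underside. 0.09 to 0.16 kg.
- brush: Horsehair brush, bristles down: light wood block 106 (x) x 42 (y) x 18 mm on stiff black bristles, 40 mm high in all (wood from 22 to 40 mm). Origin at the centre of its underside, long side along x, both ends alike. 0.09 to 0.16 kg.
- tin_large: The larger of two plain round metal tins: 64 mm across, 28 mm high, lid on top. Origin at the centre of its underside. To clear the tray's rim when it is set down, grip at least 9 mm above its underside. 0.08 to 0.15 kg.
- tin_small: The smaller of two plain round metal tins: 44 mm across, 28 mm high, lid on top. Origin at the centre of its underside. To clear the tray's rim when it is set down, grip at least 9 mm above its underside. 0.045 to 0.08 kg.
- tray_knife: Fixed brown wood block 138 (x) x 90 (y) x 12 mm high, like the other trays; origin at the centre of its underside. Pocket lined in black, floor at z = 5 mm, 7 mm deep: in the knife's outline: handle slot 36 wide (x -62 to 4 mm), then blade bay 68 wide (x 4 to 62). Knife at home: its origin at x = -23, y = 0, z = 5 mm of the tray, blade towards the tray's +x.
- tray_brush: Fixed brown wood block 138 (x) x 90 (y) x 12 mm high, like the other trays; origin at the centre of its underside. Pocket lined in black, floor at z = 5 mm, 7 mm deep: an oblong pocket 118 (x) x 54 (y) mm at its centre.
- tray_large: Fixed brown wood block 138 (x) x 90 (y) x 12 mm high, like the other trays; origin at the centre of its underside. Pocket lined in black, floor at z = 5 mm, 7 mm deep: a round pocket 76 mm across at its centre.
- tray_small: Fixed brown wood block 138 (x) x 90 (y) x 12 mm high, like the other trays; origin at the centre of its underside. Pocket lined in black, floor at z = 5 mm, 7 mm deep: a round pocket 56 mm across at its centre.
- spool: Loose bystander among the tools: upright spool of pale waxed thread with wooden ends, 48 mm across, 58 mm high. Origin at the centre of its underside.
- jar: Loose bystander at one side of the tools: amber glass jar with black cap, 54 mm across, 62 mm high. Origin at the centre of its underside.
Mind the look-alikes: they are no part of the job. Leave any green or red look-alike of the tray_small alone.

How it is judged:
At the end, for the whole second after the job is handed in: Each of the four lies still and level (0.07 rad) on its own tray's pocket floor (underside under 9 mm above the tray's underside), centre within 12 mm of the pocket's centre; the knife within 12 mm of its home along and across the tray, blade in the wide bay (z of knife in the frame of tray_knife between 0.002 and 0.009 m and angle between each of knife, brush, tin_large, tin_small's own z axis and vertical below 0.07 rad and linear speed of each of knife, brush, tin_large, tin_small below 0.02 m/s and x of knife in the frame of tray_knife between -0.035 and -0.011 m and y of knife in the frame of tray_knife between -0.012 and 0.012 m and x of tray_knife in the frame of knife between 0.011 and 0.035 m and z of brush in the frame of tray_brush between 0.002 and 0.009 m and horizontal distance between brush and tray_brush below 0.012 m and z of tin_large in the frame of tray_large between 0.002 and 0.009 m and horizontal distance between tin_large and tray_large below 0.012 m and z of tin_small in the frame of tray_small between 0.002 and 0.009 m and horizontal distance between tin_small and tray_small below 0.012 m); the robot touches nothing.
It fails at once if the thread spool or the amber jar is knocked over or shifted by more than 30 mm (distance of any of spool, jar from where it was at the start of the episode above 0.03 m or angle between any of spool, jar's own z axis and vertical above 0.4 rad).
It fails at once if one of the four is dropped: it falls free by more than about 30 mm on to tray or bench ((linear speed of knife above 0.75 m/s and height (world z) of knife below 0.06 m and contact force between the fingers and knife below 0.05 N) or (linear speed of brush above 0.75 m/s and height (world z) of brush below 0.06 m and contact force between the fingers and brush below 0.05 N) or (linear speed of tin_large above 0.75 m/s and height (world z) of tin_large below 0.06 m and contact force between the fingers and tin_large below 0.05 N) or (linear speed of tin_small above 0.75 m/s and height (world z) of tin_small below 0.06 m and contact force between the fingers and tin_small below 0.05 N)).
It also fails if it takes over 112 s, if anything falls off the work surface, if the arm or the gripper's body presses on something with over 40 N, if the wrist force passes 120 N, or if a joint passes its speed limit or range.

ROBOT

A 6-joint arm with a two-finger parallel gripper is mounted at the origin on the work surface. World frame = base frame: x ahead of the robot, y to its left, z up, the work surface at z = 0. Lengths are in m, angles in rad, forces in N, time in s.
With the tool pointing down it reaches from about 0.375 to 0.9 m from the base axis. Payload 3.1 kg.
Tool frame: the origin (TCP) lies at the very end of the fingers, on their centre line; the grasp point (between the pads) lies 19 mm behind it; z points along the fingers, y is the line along which they close (so a half turn about z gives the same grasp; the last joint's range is limited). The gripper opens to 85 mm and grips with 20 to 120 N. Pads are 22 mm wide; open, the fingers measure 114 mm over their backs; the gripper's body (76 mm by 85 mm) begins 54 mm behind the grasp point. The pads swing forward as they close: fully open they stand 13 mm farther back than shut.
Start: joints at [-1.484, 0.527, 1.433, -0, 1.181, -0.178], TCP at [0.164, -0.603, 0.231] pointing down, gripper open.
Joint ranges: [-3.08, 3.08], [-0.75, 2.2], [0.22, 2.44], [-1.43, 4.57], [0, 2.65], [-2.85, 2.85]. Speed limits (rad/s): [2.79, 2.79, 3.14, 3.14, 3.14, 3.14].

INTERFACE

Orientations are given as a 3x3 rotation matrix whose columns are the frame's x, y, z axes.
In Python, from cell import get_obs, capture, get_calibration, hand_in gives the robot as it stands.
- The arm moves only by the tool move_arm, never from a script. Its argument "moves" is text: rows parted by semicolons, each of 7 numbers parted by spaces: the shift along the world's x, y, z in mm, then the turn, a rotation vector about the world's x, y, z in rad, then the opening, from -1 (shut) to 1 (fully open). A call has 1 to 20 rows; each row is the pose to reach, as a shift and turn from the pose commanded when the call began; what a row does not reach only later rows make up. A row lasts 1/8 s, in which the tool goes at most 62.5 mm and 10.7 degrees, less where a joint would pass 70% of its speed; a pose out of reach is approached as far as the arm can. A call with a gripper value outside its range is refused whole. The fingers move at their own pace and stop on an object; the grip force is fixed at half the most. Time passes only in rows, so rows that repeat a pose let the fingers close. It gives the time, the measured TCP pose, the force, the opening and the grip force at its end, in the units of the state.
- get_obs(): the state, without advancing time (a new reading comes with each control period).
- capture(name): name is "side" or "top" or "wrist"; returns the picture (400x640x3 uint8, red, green, blue); there is no depth.
- get_calibration(name): a dict with "intrinsics" (3x3 intrinsics, pixels), "R" (3x3) and "t" (3): a world point X has camera coordinates R X + t. Camera axes: x right, y down, z forward; pixel columns grow to the right and rows downward; lengths in m; the calibration is good to about 2 mm. A picture is of the moment at which its call begins: read the wrist's pose just before it. get_calibration takes no time and is no camera call; for the wrist camera it gives the pose at the moment of the call.
- hand_in(): hands the job in; it is judged then, once.
The state is a dict: "clock": time; "joint_positions": joint angles; "qd": joint speeds; "tau": joint torques, N m; "ee_pos": TCP position; "tool_rot": TCP orientation; "contact_force": force on the tool from outside, world axes, zero at the start; "ft_torque": the same for the moment, N m; "finger_gap": finger opening in m; "grasp_force": force on a finger pad.
Only numpy, scipy, OpenCV 4.12 (cv2) and the standard library are available. Lean on these libraries where they do the work, as an engineer would, in place of code of your own. Each camera call takes 0.05 s, during which the arm holds its last target. There are 200 camera calls.

## Working session

There is one attempt and no reset: what is moved stays moved. The work goes in short steps, Python scripts to look and compute and a tool call to move; the robot and the scene stay as the last step left them, time stands still between calls to the robot, and variables do not carry over. Pictures are saved under pics/ and viewed, at most 14 in all, crops included, and the job is handed in when it is done.

Besides the shell and the picture viewer there is one more tool, called after ">>>" in YAML: its name, and indented under it one key for each argument. move_arm: Moves the arm, as the interface text tells. Its arguments: {"type":"object","properties":{"moves":{"type":"string"}},"required":["moves"]}

```bash
mkdir -p pics
cat > h.py <<'E'
import numpy as np, cv2
from cell import get_obs, capture, get_calibration, hand_in
def ray(cal,u,v,z):
    K,R,t=[np.array(cal[k],float) for k in("intrinsics","R","t")]
    c=-R.T@t; d=R.T@np.linalg.inv(K)@np.array([u,v,1.]); return c+d*(z-c[2])/d[2]
def proj(cal,X):
    K,R,t=[np.array(cal[k],float) for k in("intrinsics","R","t")]
    p=K@(R@np.array(X)+t); return p[:2]/p[2]
def snap(name,fn,crop=None,s=1):
    cal=get_calibration(name); im=np.array(capture(name)); np.save('pics/%s.npy'%fn,im)
    b=cv2.cvtColor(im,cv2.COLOR_RGB2BGR)
    if crop: b=b[crop[1]:crop[3],crop[0]:crop[2]]
    cv2.imwrite('pics/%s.png'%fn,cv2.resize(b,None,fx=s,fy=s,interpolation=cv2.INTER_CUBIC)); return cal
E
python3 - <<'E'
from h import *
c=snap('top','top1',None,1.25); print(c)
for p in[(0,0),(640,0),(0,400),(640,400)]: print(ray(c,*p,0).round(3))
snap('side','side1')
o=get_obs(); print(o['ee_pos'],o['tool_rot'],o['finger_gap'])
E
```

```text
{'intrinsics': array([[509.34182087,   0.        , 317.64036189],
       [  0.        , 509.34182087, 201.53277373],
       [  0.        ,   0.        ,   1.        ]]), 'R': array([[-1.04774835e-03, -9.99933645e-01,  1.14720882e-02],
       [-9.84631450e-01, -9.71931386e-04, -1.74642386e-01],
       [ 1.74641948e-01, -1.14787602e-02, -9.84565096e-01]]), 't': array([0.00264549, 0.44403584, 1.61135496])}
[1.175 1.126 0.   ]
[ 1.188 -1.158  0.   ]
[-0.171  0.982  0.   ]
[-0.178 -1.005  0.   ]
[ 0.16356559 -0.60256008  0.23042909] [[ 9.65130269e-01  2.61769994e-01 -1.86740261e-04]
 [ 2.61769852e-01 -9.65128357e-01  1.94888118e-03]
 [ 3.29930294e-04 -1.92980719e-03 -9.99998083e-01]] 0.08516559617062004
```

View pics/top1.png

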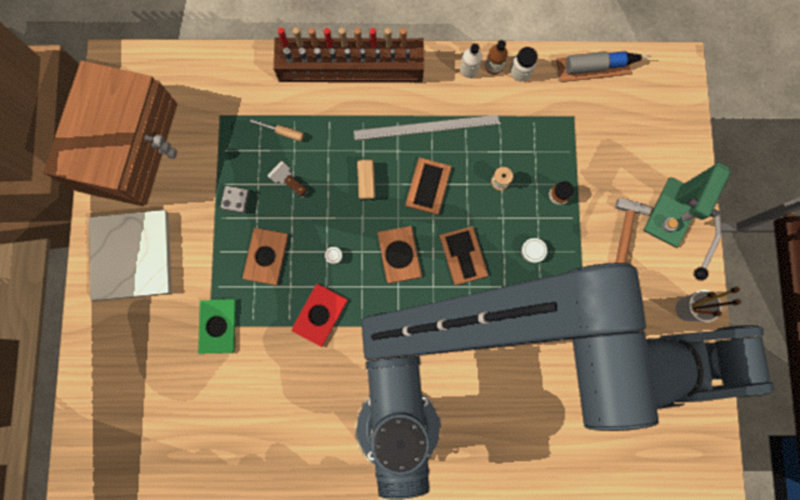

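The top view shows everything clearly, in displayed pixels: knife (290,180), brush (366,179), small tin (333,255) and large tin (534,250). The trays are small (265,256), large (399,254), knife (464,255) and brush (428,185). The spool is at (502,178) and the jar at (562,190). Next I'll enlarge this area.

Run:
```python
import numpy as np,cv2
im=cv2.cvtColor(np.load('pics/top1.npy'),cv2.COLOR_RGB2BGR)
a=cv2.resize(im[120:235,180:340],None,fx=5,fy=5,interpolation=cv2.INTER_CUBIC)
b=cv2.resize(im[120:235,310:470],None,fx=5,fy=5,interpolation=cv2.INTER_CUBIC)
cv2.imwrite('pics/ca.png',a);cv2.imwrite('pics/cb.png',b)
```

```text
(no output)
```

View pics/ca.png

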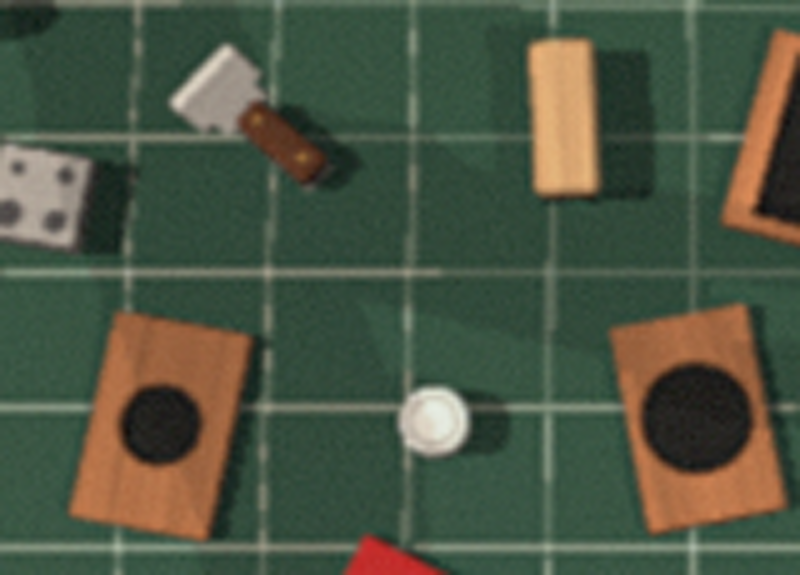

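View pics/cb.png

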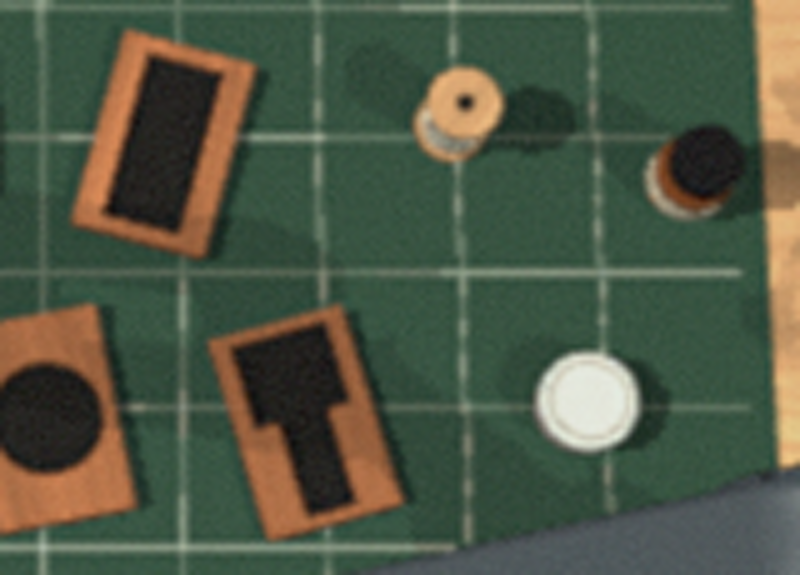

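Pixels read in the crops (5x; offsets (180,120) for the left one and (310,120) for the right):
- **Tray corners and pockets:** all four trays are clear.
- **Brush:** its corners are clear.
- **Knife:** blade corners at (170,101) and (228,43) on the left crop. The handle runs from (253,113) to (316,172).
- **Tins:** small at (435,421) on the left crop, large at (589,400) on the right.

The wide bay of the knife tray points away from the robot.

Run:
```python
from h import *
c=get_calibration('top'); off={'a':(180,120),'b':(310,120)}
def P(s,u,v,z): 
    o=off[s]; return ray(c,o[0]+(u-2)/5,o[1]+(v-2)/5,z)[:2]
def rect(n,s,q,z):
    p=np.array([P(s,*x,z) for x in q]); ctr=p.mean(0)
    L=((p[0]+p[1])-(p[2]+p[3]))/2; W=((p[1]+p[2])-(p[0]+p[3]))/2
    print(n,(ctr*1000).round(1),'len',np.linalg.norm(L).round(3),'wid',np.linalg.norm(W).round(3),'ang',np.arctan2(L[1],L[0]).round(3),'angW+90',(np.arctan2(W[1],W[0])+np.pi/2).round(3))
rect('brush','a',[(530,42),(593,40),(600,190),(537,195)],.04)
rect('t_small','a',[(117,311),(255,337),(210,540),(68,515)],.012)
rect('t_large','a',[(608,328),(747,303),(788,508),(651,533)],.012)
rect('t_brush','b',[(127,28),(259,66),(208,260),(70,222)],.012)
rect('t_knife','b',[(207,341),(343,302),(407,503),(268,540)],.012)
for n,a in dict(tin_s=('a',435,421,.028),pk_s=('a',161,425,.012),pk_l=('a',697,417,.012),tin_l=('b',589,400,.028),spool=('b',466,102,.058),jar=('b',707,161,.062)).items(): print(n,(P(*a)*1000).round(1))
b1,b2=P('a',170,101,.003),P('a',228,43,.003); f,r=P('a',253,113,.024),P('a',314,174,.024)
d=(f-r);print('knife blade w',np.linalg.norm(b1-b2),'handle',np.linalg.norm(d),'ang',np.arctan2(d[1],d[0]),'edge mid',(b1+b2)/2,'h ctr',(f+r)/2, 'edge normal',np.arctan2(*(b2-b1)[::-1])+np.pi/2)
e=(b1+b2)/2; d=e-r; print('tot',np.linalg.norm(d),np.arctan2(d[1],d[0]),'origin',e-79*d/np.linalg.norm(d)/1000)
```

```text
brush [640.6  85.2] len 0.104 wid 0.042 ang 0.052 angW+90 0.06
t_small [438.3 348.7] len 0.138 wid 0.094 ang -0.19 angW+90 -0.181
t_large [443.8  -3.1] len 0.14 wid 0.092 ang 0.198 angW+90 0.183
t_brush [630.6 -82.5] len 0.14 wid 0.094 ang -0.272 angW+90 -0.282
t_knife [ 441.6 -173. ] len 0.139 wid 0.095 ang 0.281 angW+90 0.273
tin_s [438.3 168.7]
pk_s [438.3 349.8]
pk_l [443.9  -2.2]
tin_l [ 452.8 -356.7]
spool [ 645.9 -276.6]
jar [ 605.1 -432.2]
knife blade w 0.05573979512565615 handle 0.05905684635533593 ang 0.7821996898535544 edge mid [0.68225972 0.33440897] h ctr [0.62628691 0.27284552] edge normal 0.8245831533216916
tot 0.11270503362509839 0.819642352470413 origin [0.62834359 0.27666773]
```

Measured sizes match the given ones (trays 139x93, brush 104x42, blade 56, knife length 113). I'll start with the large tin.

>>> move_arm:
  moves: "289 246 -80 0 0 0 1;289 246 -80 0 0 0 1;289 246 -80 0 0 0 1;289 246 -80 0 0 0 1;289 246 -80 0 0 0 1;289 246 -80 0 0 0 1;289 246 -80 0 0 0 1;289 246 -80 0 0 0 1;289 246 -80 0 0 0 1;289 246 -80 0 0 0 1"

```text
clock: 1.35
ee_pos: [0.4516, -0.3587, 0.1517]
tool_rot: [[0.966, 0.259, 0.0], [0.259, -0.966, -0.001], [0.0, 0.001, -1.0]]
contact_force: [-0.9, -0.3, -0.2]
finger_gap: 0.0851
grasp_force: 0.0
```

Run:
```python
from h import *
c=snap('wrist','w1'); o=get_obs(); print(o['ee_pos'],o['joint_positions'],o['contact_force'])
print(proj(c,[.4528,-.3567,.028]), proj(c,o['ee_pos']), -np.array(c['R']).T@c['t'])
```

```text
[ 0.45171609 -0.35859741  0.15166604] [-8.64565849e-01  5.66103153e-01  1.63125330e+00 -1.97296732e-04
  9.43523025e-01  4.43950557e-01] [ 0.82959551 -0.28057457  0.29124707]
[316.0306669  195.04832241] [317.41038668 259.75786325] [ 0.51998069 -0.34071168  0.29380934]
```

View pics/w1.png

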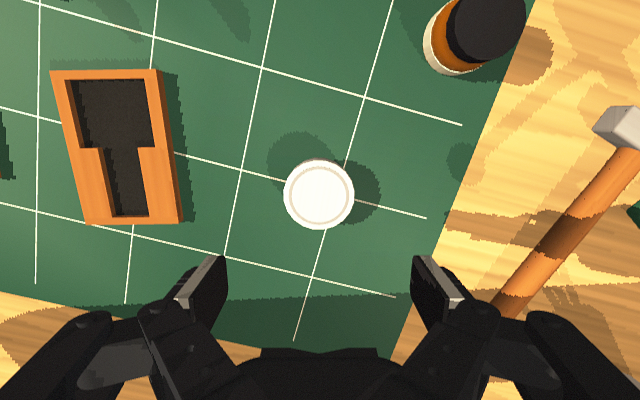

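Tin centre is at (319,195) against a prediction of (316,195), so the top view is good to 2–3 mm. Down to grip.

>>> move_arm:
  moves: "1 -1 -50 0 0 0 1;1 -1 -100 0 0 0 1;1 -1 -130 0 0 0 1;1 -1 -146 0 0 0 1;1 -1 -146 0 0 0 1;1 -1 -146 0 0 0 1;1 -1 -146 0 0 0 -1;1 -1 -146 0 0 0 -1;1 -1 -146 0 0 0 -1;1 -1 -146 0 0 0 -1;1 -1 -146 0 0 0 -1;1 -1 -146 0 0 0 -1;1 -1 -146 0 0 0 -1;1 -1 -146 0 0 0 -1"

```text
clock: 3.15
ee_pos: [0.4543, -0.3589, 0.0073]
tool_rot: [[0.965, 0.262, 0.002], [0.262, -0.965, -0.002], [0.001, 0.003, -1.0]]
contact_force: [-0.9, 0.4, 6.5]
finger_gap: 0.0621
grasp_force: 63.9
```

Run:
```python
from h import *
K=get_calibration('wrist')['intrinsics']
# pose at w1: camera centre from tcp offset, rotation from current calibration corrected by tool rotation is ~same
c=get_calibration('wrist'); o=get_obs(); C=-np.array(c['R']).T@c['t']; print(o['ee_pos'],C-o['ee_pos'])
cal=dict(intrinsics=K,R=c['R'],t=-np.array(c['R'])@np.array([.51998,-.34071,.29381]))
p=np.array([ray(cal,u,v,.012) for u,v in[(51,71),(157,69),(183,222),(87,224)]])[:,:2]
L=(p[0]+p[1]-p[2]-p[3])/2;print('tknife',p.mean(0),np.linalg.norm(L),np.linalg.norm(p[0]-p[1]),np.arctan2(L[1],L[0]))
print('tin',ray(cal,319,194,.028))
```

```text
[ 0.45427611 -0.35891868  0.00727276] [0.06809378 0.01839724 0.14218299]
tknife [ 0.44208558 -0.17784297] 0.13616935626946017 0.08914002212692494 0.291775883549167
tin [ 0.45484216 -0.35952062  0.028     ]
```

>>> move_arm:
  moves: "0 0 50 0 0 0 -1;0 0 100 0 0 0 -1;-2 60 110 0 0 0 -1;-4 120 110 0 0 0 -1;-6 180 110 0 0 0 -1;-8 240 110 0 0 0 -1;-10 300 110 0 0 0 -1;-10 355 110 0 0 0 -1;-10 355 110 0 0 0 -1;-10 355 110 0 0 0 -1;-10 355 110 0 0 0 -1;-10 355 110 0 0 0 -1"

```text
clock: 4.65
ee_pos: [0.4439, -0.0045, 0.1153]
tool_rot: [[0.966, 0.259, 0.0], [0.259, -0.966, -0.0], [0.0, 0.0, -1.0]]
contact_force: [-0.2, -0.0, -1.5]
finger_gap: 0.0616
grasp_force: 66.1
```

Run:
```python
from h import *
c=snap('wrist','w2'); o=get_obs(); print(o['ee_pos'],o['contact_force'],o['finger_gap'])
np.savez('pics/w2c.npz',**c)
```

```text
[ 0.44382998 -0.00432682  0.11532399] [ 0.45715378  1.30752608 -1.96101207] 0.061710568943064745
```

View pics/w2.png

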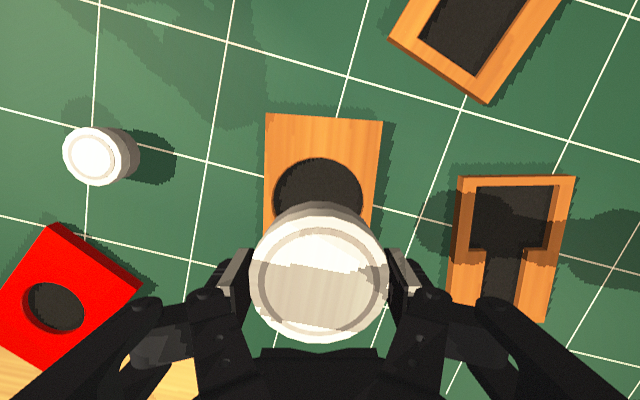

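Tray_large's far corners are at (265,114) and (382,122). Its pocket's visible rim is at (317,158), (273,197) and (362,193). The knife tray's corners are at (457,176), (576,176) and (546,322), and the small tin is at (93,154).

Run:
```python
from h import *
from scipy.optimize import least_squares
c=np.load('pics/w2c.npz')
def tray(uv,loc,x0):
    p=np.array([ray(c,*q,.012)[:2] for q in uv]); loc=np.array(loc)
    def f(x):
        R=np.array([[np.cos(x[2]),-np.sin(x[2])],[np.sin(x[2]),np.cos(x[2])]]); return ((loc@R.T+x[:2])-p).ravel()
    s=least_squares(f,x0); print(s.x.round(4),(s.fun*1000).round(1))
tray([(265,114),(382,122)],[(.069,.045),(.069,-.045)],[.444,0,.19])
tray([(457,176),(576,176),(546,322)],[(.069,.045),(.069,-.045),(-.069,-.045)],[.444,-.17,.28])
q=[ray(c,*u,.012)[:2] for u in[(317,158),(273,197),(362,193)]]
s=least_squares(lambda x:[np.hypot(*(p-x))-.038 for p in q],[.444,0]);print('pocket',s.x,s.fun)
print('tin in hand',ray(c,318,277,.136)); print('tin_s',ray(c,93,154,.028))
```

```text
[ 0.4427 -0.0047  0.197 ] [-0.1  0.3  0.1 -0.3]
[ 0.4412 -0.1736  0.2976] [-0.9 -3.9  0.6  2.4  0.3  1.5]
pocket [ 0.44285566 -0.00473388] [ 0.00030243 -0.00069074 -0.00069958]
tin in hand [ 0.4459935  -0.00416241  0.136     ]
tin_s [0.44181942 0.16629973 0.028     ]
```

>>> move_arm:
  moves: "-2 0 -50 0 0 0 -1;-2 0 -80 0 0 0 -1;-2 0 -90 0 0 0 -1;-2 0 -97 0 0 0 -1;-2 0 -101 0 0 0 -1;-2 0 -103 0 0 0 -1;-2 0 -103 0 0 0 -1;-2 0 -103 0 0 0 -1"

```text
clock: 5.7
ee_pos: [0.4418, -0.0032, 0.0127]
tool_rot: [[0.965, 0.262, 0.001], [0.262, -0.965, -0.0], [0.001, 0.0, -1.0]]
contact_force: [0.4, -0.3, -1.7]
finger_gap: 0.0615
grasp_force: 66.1
```

>>> move_arm:
  moves: "0 0 -1 0 0 0 -1;0 0 -2 0 0 0 -1;0 0 -2 0 0 0 1;0 0 -2 0 0 0 1;0 0 -2 0 0 0 1;0 0 -2 0 0 0 1;0 0 -2 0 0 0 1;0 0 -2 0 0 0 1;0 0 40 0 0 0 1;0 0 100 0 0 0 1;-1 60 140 0 0 0 1;-2 120 140 0 0 0 1;-2 171 140 0 0 0 1;-2 171 140 0 0 0 1;-2 171 140 0 0 0 1;-2 171 140 0 0 0 1"

```text
clock: 7.7
ee_pos: [0.4395, 0.1665, 0.152]
tool_rot: [[0.966, 0.26, -0.001], [0.26, -0.966, -0.0], [-0.001, 0.0, -1.0]]
contact_force: [-0.3, 0.2, -0.6]
finger_gap: 0.0855
grasp_force: 0.0
```

Run:
```python
from h import *
c=snap('wrist','w3'); o=get_obs(); print(o['ee_pos'],o['contact_force'],o['finger_gap'])
np.savez('pics/w3c.npz',**c)
```

```text
[0.43963072 0.16635532 0.15207715] [ 0.37264848 -0.0991833  -0.32605402] 0.08557180729005698
```

View pics/w3.png

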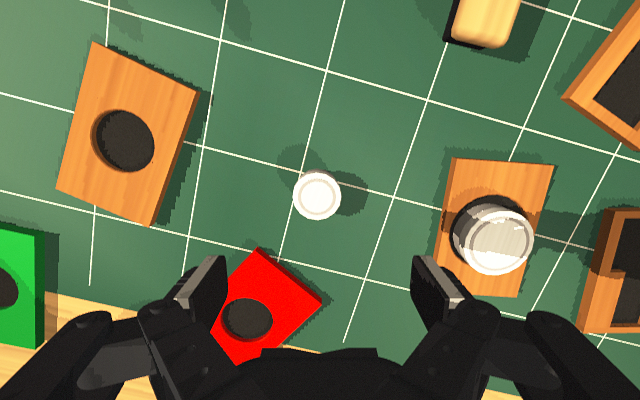

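The large tin sits in its pocket (501,238). The small tin is at (317,196), and tray_small's corners are at (92,41), (200,91), (150,226) and (56,189). The red tray's near corner is at (258,248).

Run:
```python
from h import *
c=np.load('pics/w3c.npz')
p=np.array([ray(c,u,v,.012) for u,v in[(92,41),(200,91),(150,226),(56,189)]])[:,:2]
L=(p[0]+p[1]-p[2]-p[3])/2;print('tsmall',p.mean(0),np.linalg.norm(L),np.linalg.norm(p[0]-p[1]),np.arctan2(L[1],L[0]))
print('pocket',ray(c,125,140,.0105))
print('tin_s',ray(c,317,195.5,.028),'red',ray(c,258,248,.012),ray(c,322,300,.012)); 
for h in(.028,.033): print('tin_l',h,ray(c,501,239,h))
```

```text
tsmall [0.43946551 0.34612154] 0.13783790096411733 0.09297962764109269 -0.1901745960718259
pocket [0.44072843 0.34634528 0.0105    ]
tin_s [0.44025982 0.16758696 0.028     ] red [0.36922249 0.20900748 0.012     ] [0.32887975 0.13244411 0.012     ]
tin_l 0.028 [ 0.44434127 -0.0073801   0.028     ]
tin_l 0.033 [ 0.44553808 -0.00377534  0.033     ]
```

>>> move_arm:
  moves: "1 1 -55 0 0 0 1;1 1 -110 0 0 0 1;1 1 -135 0 0 0 1;1 1 -144 0 0 0 1;1 1 -144 0 0 0 1;1 1 -144 0 0 0 1;1 1 -144 0 0 0 -1;1 1 -144 0 0 0 -1;1 1 -144 0 0 0 -1;1 1 -144 0 0 0 -1;1 1 -144 0 0 0 -1;1 1 -144 0 0 0 -1;1 1 -144 0 0 0 -1;1 1 -144 0 0 0 -1"

```text
clock: 9.5
ee_pos: [0.441, 0.1689, 0.0093]
tool_rot: [[0.965, 0.262, 0.002], [0.262, -0.965, 0.0], [0.001, 0.0, -1.0]]
contact_force: [-0.9, -0.5, 7.7]
finger_gap: 0.0414
grasp_force: 59.5
```

>>> move_arm:
  moves: "0 0 50 0 0 0 -1;0 40 80 0 0 0 -1;0 100 80 0 0 0 -1;-1 160 80 0 0 0 -1;-1 178 80 0 0 0 -1;-1 178 80 0 0 0 -1;-1 178 80 0 0 0 -1;-1 178 50 0 0 0 -1;-1 178 25 0 0 0 -1;-1 178 15 0 0 0 -1;-1 178 9 0 0 0 -1;-1 178 6 0 0 0 -1;-1 178 6 0 0 0 -1;-1 178 5 0 0 0 -1;-1 178 5 0 0 0 -1"

```text
clock: 11.38
ee_pos: [0.44, 0.3471, 0.0144]
tool_rot: [[0.965, 0.262, 0.001], [0.262, -0.965, 0.001], [0.001, -0.0, -1.0]]
contact_force: [-1.4, -0.2, 4.7]
finger_gap: 0.0415
grasp_force: 61.9
```

>>> move_arm:
  moves: "0 0 0 0 0 0 1;0 0 0 0 0 0 1;0 0 0 0 0 0 1;0 0 0 0 0 0 1;0 0 0 0 0 0 1;0 0 50 0 0 0 1;0 0 100 0 0 0 1;60 -20 140 0 0 0.18 1;120 -40 140 0 0 0.36 1;180 -60 140 0 0 0.55 1;198 -60 140 0 0 0.55 1;198 -60 140 0 0 0.55 1;198 -60 140 0 0 0.55 1;198 -60 140 0 0 0.55 1"

```text
clock: 13.12
ee_pos: [0.6358, 0.2874, 0.1531]
tool_rot: [[0.685, 0.728, -0.002], [0.728, -0.685, -0.0], [-0.001, -0.001, -1.0]]
contact_force: [0.3, 0.4, -0.2]
finger_gap: 0.085
grasp_force: 0.0
```

Run:
```python
from h import *
c=snap('wrist','w4'); o=get_obs(); print(o['ee_pos'],o['joint_positions'],o['finger_gap'])
np.savez('pics/w4c.npz',**c);
```

```text
[0.63602741 0.28746423 0.15327789] [2.64739065e-01 7.10599915e-01 1.29966182e+00 1.03875636e-04
 1.13266455e+00 1.01938203e+00] 0.08525495387872645
```

View pics/w4.png

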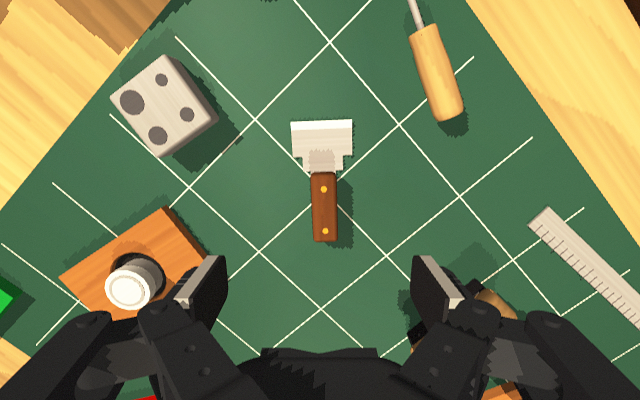

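The knife shows its blade edge from (291,121) to (352,119), and its handle top from (323,173) to (325,241). The small tin is in its tray at (132,288).

Run:
```python
from h import *
c=np.load('pics/w4c.npz')
b1,b2=[ray(c,u,v,.003)[:2] for u,v in[(291,121),(352,119)]]
f,r=[ray(c,u,v,.024)[:2] for u,v in[(323.5,173),(325,241)]]
e=(b1+b2)/2; print('w',np.linalg.norm(b1-b2),'hl',np.linalg.norm(f-r)); d=e-r; n=np.linalg.norm(d); a=np.arctan2(d[1],d[0]);print(n,a,np.arctan2(*(f-r)[::-1]),np.arctan2(*(b1-b2)[::-1])-np.pi/2)
u=d/n; print('orig',e-.079*u,r+.033*u,'grip',e-.065*u)
print('tin_s',ray(c,132,287,.033))
```

```text
w 0.05548443234424803 hl 0.06497611847744693
0.10985938424175624 0.8479062706419894 0.8426766387914434 0.8480965574109769
orig [0.62991443 0.2735328 ] [0.63133057 0.27513804] grip [0.6391762  0.28403135]
tin_s [0.44515312 0.34482092 0.033     ]
```

>>> move_arm:
  moves: "3 -2 -55 0 0 0.03 1;3 -2 -110 0 0 0.03 1;3 -2 -135 0 0 0.03 1;3 -2 -143 0 0 0.03 1;3 -2 -143 0 0 0.03 1;3 -2 -143 0 0 0.03 1;3 -2 -143 0 0 0.03 -1;3 -2 -143 0 0 0.03 -1;3 -2 -143 0 0 0.03 -1;3 -2 -143 0 0 0.03 -1;3 -2 -143 0 0 0.03 -1;3 -2 -143 0 0 0.03 -1;3 -2 -143 0 0 0.03 -1;3 -2 -143 0 0 0.03 -1;3 -2 -143 0 0 0.03 -1"

```text
clock: 15.05
ee_pos: [0.6411, 0.2849, 0.0109]
tool_rot: [[0.664, 0.748, 0.001], [0.748, -0.664, 0.0], [0.001, 0.001, -1.0]]
contact_force: [-0.2, -0.3, 5.7]
finger_gap: 0.022
grasp_force: 61.7
```

>>> move_arm:
  moves: "0 0 30 0 0 0 -1;0 0 80 0 0 0 -1;0 0 110 0 0 0 -1;-24 -54 110 0 0 -0.1 -1;-48 -107 110 0 0 -0.2 -1;-72 -160 110 0 0 -0.3 -1;-96 -214 110 0 0 -0.4 -1;-120 -267 110 0 0 -0.5 -1;-144 -320 110 0 0 -0.56 -1;-168 -374 110 0 0 -0.56 -1;-192 -427 110 0 0 -0.56 -1;-207 -461 110 0 0 -0.56 -1;-207 -461 110 0 0 -0.56 -1;-207 -461 110 0 0 -0.56 -1;-207 -461 110 0 0 -0.56 -1;-207 -461 110 0 0 -0.56 -1"

```text
clock: 17.05
ee_pos: [0.4339, -0.1751, 0.1202]
tool_rot: [[0.959, 0.283, -0.0], [0.283, -0.959, 0.0], [-0.0, -0.0, -1.0]]
contact_force: [-0.4, 0.1, -2.4]
finger_gap: 0.0228
grasp_force: 61.0
```

Run:
```python
from h import *
c=snap('wrist','w5'); o=get_obs(); print(o['ee_pos'],o['tool_rot'][:,0],o['finger_gap'],o['contact_force'])
np.savez('pics/w5c.npz',**c);
```

```text
[ 0.43387538 -0.17524061  0.12027382] [ 9.59207799e-01  2.82701952e-01 -6.55174302e-05] 0.022161007983766502 [ 0.17723144  0.07718113 -1.3384502 ]
```

View pics/w5.png

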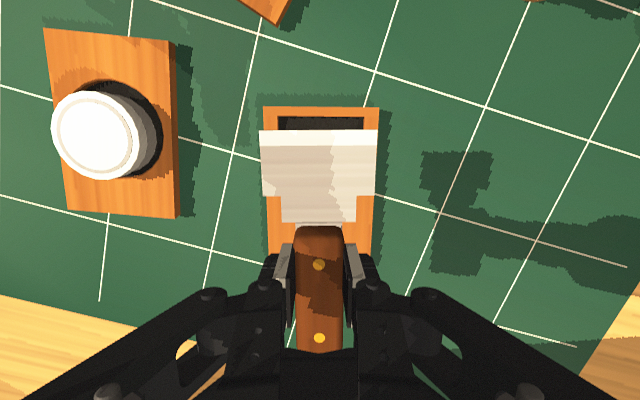

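Tray_knife's far corners are at (263,107) and (379,107), and its pocket's far edge runs from (277,117) to (363,117). The held blade's edge runs from (260,130) to (379,131), square in the hand.

Run:
```python
from h import *
c=np.load('pics/w5c.npz')
def tr(l,r,z):
    a,b=ray(c,*l,z)[:2],ray(c,*r,z)[:2]; d=a-b; return (a+b)/2,np.linalg.norm(d),np.arctan2(d[1],d[0])-np.pi/2
m,w,a=tr((263,107),(379,107),.012); print(w,a,'ctr',m-.069*np.array([np.cos(a),np.sin(a)]))
m2,w2,a2=tr((277.5,117),(363,117),.012); print(w2,a2,'ctr',m2-.062*np.array([np.cos(a2),np.sin(a2)]))
k,wk,ak=tr((260,130),(379,131),.1124); print('knife',wk,ak,'orig',k-.079*np.array([np.cos(ak),np.sin(ak)]))
for A in(a,.285):
  u=np.array([np.cos(A),np.sin(A)]); print('home',m-.092*u)
```

```text
0.08937351364740682 0.28715217405449267 ctr [ 0.44092483 -0.17541108]
0.06644596427517457 0.2871599910075089 ctr [ 0.4403632  -0.17498769]
knife 0.05604720339159257 0.2789835983889577 orig [ 0.41870976 -0.17984263]
home [ 0.41886658 -0.18192519]
home [ 0.4188107  -0.18173524]
```

>>> move_arm:
  moves: "0 -1 -50 0 0 0.005 -1;0 -1 -80 0 0 0.005 -1;0 -1 -92 0 0 0.005 -1;0 -1 -99 0 0 0.005 -1;0 -1 -102 0 0 0.005 -1;0 -1 -104 0 0 0.005 -1;0 -1 -105 0 0 0.005 -1;0 -1 -105 0 0 0.005 -1"

```text
clock: 18.1
ee_pos: [0.434, -0.1774, 0.0158]
tool_rot: [[0.958, 0.286, 0.001], [0.286, -0.958, -0.001], [0.001, 0.001, -1.0]]
contact_force: [-0.6, 0.0, 0.7]
finger_gap: 0.0223
grasp_force: 61.2
```

>>> move_arm:
  moves: "0 0 0 0 0 0 1;0 0 0 0 0 0 1;0 0 0 0 0 0 1;0 0 0 0 0 0 1;0 0 0 0 0 0 1;0 0 0 0 0 0 1;0 0 50 0 0 0 1;0 0 100 0 0 0 1;37 47 150 0 0 -0.1 1;74 94 150 0 0 -0.2 1;111 141 150 0 0 -0.235 1;148 188 150 0 0 -0.235 1;185 235 150 0 0 -0.235 1;207 263 150 0 0 -0.235 1;207 263 150 0 0 -0.235 1;207 263 150 0 0 -0.235 1;207 263 150 0 0 -0.235 1"

```text
clock: 20.23
ee_pos: [0.6396, 0.0846, 0.1651]
tool_rot: [[0.999, 0.053, -0.001], [0.053, -0.999, -0.0], [-0.001, 0.0, -1.0]]
contact_force: [-0.7, -0.2, -0.1]
finger_gap: 0.0852
grasp_force: 0.0
```

Run:
```python
from h import *
c=snap('wrist','w6'); o=get_obs(); print(o['ee_pos'],o['tool_rot'][:,0],o['finger_gap'],o['contact_force'])
np.savez('pics/w6c.npz',**c);
```

```text
[0.6398121  0.08461326 0.16527709] [ 0.99858635  0.05314403 -0.00100616] 0.08514102104134375 [ 5.05141449e-04 -7.38472299e-02 -5.95371113e-01]
```

View pics/w6.png

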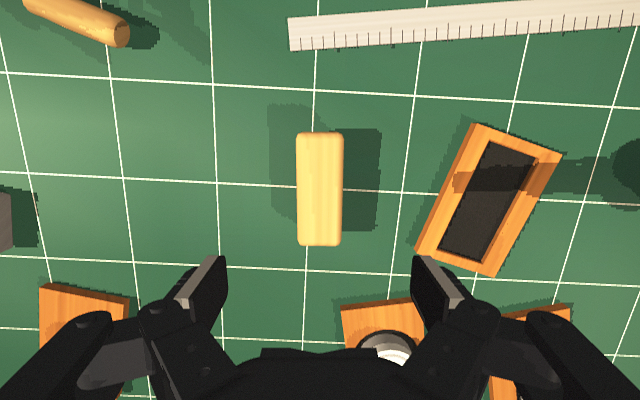

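The brush's corners are at (298,132), (343,133), (342,245) and (296,245). Tray_brush's are at (474,123), (563,155), (494,277) and (415,249).

Run:
```python
from h import *
c=np.load('pics/w6c.npz')
for n,q,z in(('brush',[(298,132),(343,133),(342,245),(296,245)],.04),('tray',[(474,123),(563,155),(494,277),(415,249)],.012)):
    p=np.array([ray(c,u,v,z) for u,v in q])[:,:2]
    L=(p[0]+p[1]-p[2]-p[3])/2;W=(p[0]+p[3]-p[1]-p[2])/2;print(n,p.mean(0),np.linalg.norm(L),np.linalg.norm(W),np.arctan2(L[1],L[0]),np.arctan2(W[1],W[0])-np.pi/2)
```

```text
brush [0.64395065 0.08329733] 0.10251175336907364 0.040389681227388285 0.04169593431286023 0.043452740801035006
tray [ 0.63237296 -0.08194221] 0.13523065582051966 0.0930197645193809 -0.2785678351284795 -0.28501908337414683
```

>>> move_arm:
  moves: "3 0 -55 0 0 -0.01 1;3 0 -110 0 0 -0.01 1;3 0 -138 0 0 -0.01 1;3 0 -146 0 0 -0.01 1;3 0 -146 0 0 -0.01 1;3 0 -146 0 0 -0.01 1;3 0 -146 0 0 -0.01 -1;3 0 -146 0 0 -0.01 -1;3 0 -146 0 0 -0.01 -1;3 0 -146 0 0 -0.01 -1;3 0 -146 0 0 -0.01 -1;3 0 -146 0 0 -0.01 -1;3 0 -146 0 0 -0.01 -1;3 0 -146 0 0 -0.01 -1"

```text
clock: 22.02
ee_pos: [0.6444, 0.0858, 0.0203]
tool_rot: [[0.999, 0.045, 0.002], [0.045, -0.999, -0.0], [0.002, 0.0, -1.0]]
contact_force: [0.1, 0.1, 6.6]
finger_gap: 0.0408
grasp_force: 63.8
```

>>> move_arm:
  moves: "0 0 40 0 0 0 -1;0 0 80 0 0 0 -1;-4 -50 85 0 0 -0.1 -1;-8 -100 85 0 0 -0.2 -1;-12 -150 85 0 0 -0.3 -1;-12 -168 85 0 0 -0.325 -1;-12 -168 85 0 0 -0.325 -1;-12 -168 85 0 0 -0.325 -1;-12 -168 85 0 0 -0.325 -1;-12 -168 85 0 0 -0.325 -1"

```text
clock: 23.28
ee_pos: [0.6316, -0.0808, 0.1043]
tool_rot: [[0.962, -0.275, -0.0], [-0.275, -0.962, 0.0], [-0.0, -0.0, -1.0]]
contact_force: [0.4, -0.4, -1.3]
finger_gap: 0.0405
grasp_force: 63.1
```

Run:
```python
from h import *
c=snap('wrist','w7'); o=get_obs(); print(o['ee_pos'],o['tool_rot'][:,0],o['finger_gap'],o['contact_force'])
np.savez('pics/w7c.npz',**c);
```

```text
[ 0.63166732 -0.08108661  0.10432426] [ 9.61450862e-01 -2.74976791e-01 -7.29211807e-05] 0.040919595670410765 [-0.28494084 -0.52085847 -1.62388733]
```

View pics/w7.png

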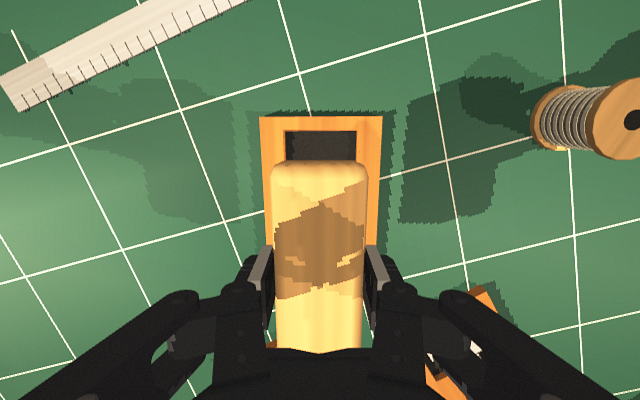

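Tray_brush's far corners are at (260,116) and (382,116), and its pocket's far edge runs from (285,130) to (357,130). The brush's far end runs from (271,162) to (368,162), square with the tray.

Run:
```python
from h import *
c=np.load('pics/w7c.npz')
def tr(l,r,z,h):
    a,b=ray(c,*l,z)[:2],ray(c,*r,z)[:2]; d=a-b; A=np.arctan2(d[1],d[0])-np.pi/2
    print(np.linalg.norm(d),A,(a+b)/2-h*np.array([np.cos(A),np.sin(A)]))
tr((260,116),(382,116),.012,.069);tr((285,130),(357,130),.012,.059);tr((271,162),(368,162),.124,.053)
```

```text
0.08869411199437428 -0.2778970931865161 [ 0.63137921 -0.0831499 ]
0.052986914783163065 -0.2779033161857436 [ 0.63145813 -0.08319384]
0.03834908954574746 -0.27791813073498295 [ 0.63105215 -0.08158075]
```

Only 1 mm is left to correct in y, so I'll lower it.

>>> move_arm:
  moves: "0 -1 -50 0 0 0 -1;0 -1 -65 0 0 0 -1;0 -1 -72 0 0 0 -1;0 -1 -76 0 0 0 -1;0 -1 -78 0 0 0 -1;0 -1 -80 0 0 0 -1;0 -1 -80 0 0 0 -1;0 -1 -80 0 0 0 -1"

```text
clock: 24.32
ee_pos: [0.6323, -0.0834, 0.0254]
tool_rot: [[0.961, -0.277, 0.002], [-0.277, -0.961, -0.001], [0.002, 0.0, -1.0]]
contact_force: [0.2, -0.1, 4.6]
finger_gap: 0.041
grasp_force: 63.6
```

>>> move_arm:
  moves: "0 0 0 0 0 0 1;0 0 0 0 0 0 1;0 0 0 0 0 0 1;0 0 0 0 0 0 1;0 0 0 0 0 0 1;0 0 0 0 0 0 1;0 0 50 0 0 0 1;0 0 110 0 0 0 1;0 0 170 0 0 0 1;-60 -90 200 0 0 0 1;-120 -180 200 0 0 0 1;-180 -270 200 0 0 0 1;-180 -370 200 0 0 0 1;-250 -400 200 0 0 0 1;-250 -450 200 0 0 0 1;-250 -450 200 0 0 0 1;-250 -450 200 0 0 0 1;-250 -450 200 0 0 0 1"

```text
clock: 26.58
ee_pos: [0.3793, -0.5368, 0.2243]
tool_rot: [[0.96, -0.281, 0.0], [-0.281, -0.96, -0.002], [0.001, 0.002, -1.0]]
contact_force: [1.0, -0.0, 0.1]
finger_gap: 0.0852
grasp_force: 0.0
```

Run:
```python
from h import *
snap('top','top2',(180,110,480,240),2.66); o=get_obs(); print(o['ee_pos'],o['clock'])
```

```text
[ 0.37901235 -0.53754302  0.22414204] 26.625
```

View pics/top2.png

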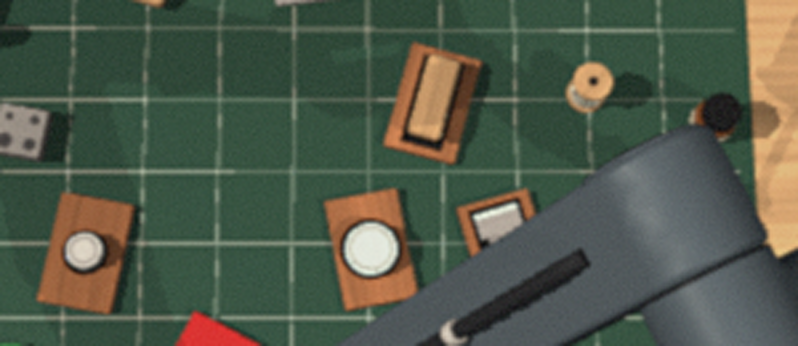

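The brush and tins sit in their pockets, and the spool and jar are undisturbed. The arm hides the knife's handle, so I'll take one more look from above it.

>>> move_arm:
  moves: "10 60 30 0 0 0 1;20 120 60 0 0 0.1 1;40 180 100 0 0 0.2 1;40 240 100 0 0 0.28 1;40 300 100 0 0 0.28 1;60 390 100 0 0 0.28 1;60 420 100 0 0 0.28 1;60 420 100 0 0 0.28 1;60 420 100 0 0 0.28 1;60 420 100 0 0 0.28 1"

```text
clock: 27.88
ee_pos: [0.4417, -0.1141, 0.3243]
tool_rot: [[1.0, -0.001, 0.0], [-0.001, -1.0, -0.001], [0.0, 0.001, -1.0]]
contact_force: [-0.1, -0.5, 0.4]
finger_gap: 0.0853
grasp_force: 0.0
```

Run:
```python
from h import *
c=snap('wrist','w8'); o=get_obs(); print(o['ee_pos'],o['contact_force'])
np.savez('pics/w8c.npz',**c);
```

```text
[ 0.44170756 -0.11436057  0.32424222] [0.45494507 0.7380181  0.3696192 ]
```

View pics/w8.png

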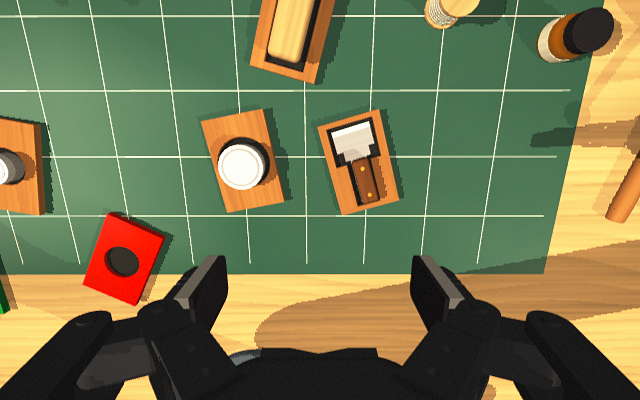

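The knife lies in its pocket at (360,160) with its blade in the wide bay. The large tin is seated at (243,165) and the brush is in its pocket. Handing in.

```bash
python3 -c "
from cell import hand_in
print(hand_in())"
```

```text
the job is handed in; nothing more can be done
None
```

I set the knife, brush, large tin and small tin down in their own trays, left the spool and jar standing where they were, and handed the job in at about 28 s; the last pictures show all four in their pockets, but hand-in returned no verdict.

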